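Drive the worn sleeve out of the boiler valve

TASK

Take the steel drift out of its wooden stand, feel its tip into the off-centre hole in the top of the boiler valve's core, and push the sleeve below it right through until it drops out of the underside into the catch tray. Go gently: never press the drift against the core or the sleeve with more than 25 N. Then draw the drift out, set it fully down in its stand again and let go; leave the soap bottle, the spanner and the union nut alone.

Things in the scene. Friction and masses are not known exactly. Their poses are not given: they have to be found in the camera images.
- valve: Fixed brass casting, 66 x 66 mm, top face 88 mm above the worktop, a round port on two sides (along y), on a steel jig: two side plates, a 76 x 110 mm shelf 44 to 50 mm up, and under it an open catch tray 86 x 86 mm, walls 20 mm, floor 4 mm thick. Origin on the worktop under the casting's centre, z up.
- core: Fixed steel core in the casting, 44 mm tall. Origin: centre of its underside (50 mm above the worktop), z up; flat 50 mm flange top at z = 44 mm. In it a vertical hole, 15.6 mm wide, 12 mm deep, its axis 4 mm off the z axis to an untold side that varies: find it by sight or feel. Below: a centred 24 mm chamber, open below where sprung shoes (z = 3 to 27 mm) pinch the sleeve, not the drift.
- sleeve: Loose brass tube, 20 mm outside, 9 mm inside, 18 mm tall, pinched upright in the chamber, 4 to 10 mm under its roof, up to 1 mm off the core's axis. Origin: centre of its underside, z along it. It slides at a steady push of 8 to 17 N until its top passes z = 3 mm of the core (drift tip about level with the core's underside), then falls 45 mm into the tray, any way up.
- drift: Steel drift, 127 mm long, 0.15 to 0.28 kg: a rod 14 mm thick, 70 mm long (tip bevelled 1 mm to a 12 mm flat), a collar 26 mm wide and 5 mm thick, a square handle 18 x 18 mm (faces across x and y), 52 mm long. It starts hanging upright in the stand, tip down, collar on its top. Origin: centre of the tip's end face, z along the rod to the handle.
- drift_handle (a point): About the middle of the drift's handle, on its axis, 102 mm from the tip (27 mm above the collar's upper face): where to grip.
- stand: Fixed wooden tool stand: a 70 x 70 mm top board, 12 mm thick, its top 80 mm above the worktop, on two side boards, with a round through hole 18 mm wide in its middle. Origin on the worktop under the hole, z up. Fully down, the drift hangs by its collar on the top board, its tip 10 mm above the worktop.
- soap: Bystander: green soap bottle, 60 mm thick, 150 mm tall. Origin at the centre of its underside.
- spanner: Bystander: flat steel spanner lying on the worktop. Origin under its middle.
- union_nut: Bystander: brass ring nut 38 mm wide, 16 mm tall, hole 24 mm. Origin at the centre of its underside.
Not all that is in view belongs to the job. Leave any orange or pink look-alike of the stand alone.

How it is judged:
By the outcome, as a careful person would: the job done as asked, in the order asked, and still so for the second after the job is handed in, with the robot touching nothing.
It also fails if it takes over 72 s, if anything falls off the work surface, if the arm or the gripper's body presses on something with over 40 N, if the wrist force passes 120 N, or if a joint passes its speed limit or range.

ROBOT

A 6-joint arm with a two-finger parallel gripper is mounted at the origin on the work surface. World frame = base frame: x ahead of the robot, y to its left, z up, the work surface at z = 0. Lengths are in m, angles in rad, forces in N, time in s.
With the tool pointing down it reaches from about 0.3 to 0.875 m from the base axis. Payload 6.4 kg.
Tool frame: the origin (TCP) lies between the finger pads; the fingertips stand 11 mm ahead of it and the grasp point (between the pads) lies 8 mm behind it (robot.tip_reach is the distance from the TCP to the fingertips, in m); z points along the fingers, y is the line along which they close (so a half turn about z gives the same grasp; the last joint's range is limited). The gripper opens to 85 mm and grips with 20 to 120 N. Pads are 22 mm wide; open, the fingers measure 114 mm over their backs; the gripper's body (76 mm by 85 mm) begins 54 mm behind the grasp point. The pads swing forward as they close: fully open they stand 13 mm farther back than shut.
Start: joints at [-1.325, 0.181, 1.607, -0, 1.354, -0.206], TCP at [0.251, -0.517, 0.242] pointing down, gripper open.
Joint ranges: [-2.99, 2.99], [-0.89, 2.07], [0.3, 2.58], [-1.14, 4.28], [0, 2.63], [-3.12, 3.12]. Speed limits (rad/s): [2.57, 2.57, 3.01, 3.14, 3.14, 3.14].

INTERFACE

Orientations are given as [roll, pitch, yaw] about the fixed x, y, z axes, in that order (R = Rz(yaw) Ry(pitch) Rx(roll)).
In Python, from bench import robot, open_gripper, grasp, eyes, ticket, telemetry gives the robot as it stands. Calls block until the motion is done:
- robot.reach(position, orientation): joint-space move of the TCP to a pose.
- robot.movel(position, frame=None, velocity=0.15, stop_force=None): straight line of the TCP; frame=None keeps the orientation; velocity is the mean speed in m/s. With stop_force (N) it stops when the force on the tool has changed by that much, and returns True; else False.
- robot.set_joints(angles): joint-space move.
- open_gripper() and grasp(): open the fingers fully, or close them until they stop; the grip force is fixed at half the most.
- robot.dwell(seconds).
- robot.solve_ik(position, orientation): joint angles nearest the present ones, or None.
- eyes.camera(name): name is "side" or "top" or "wrist"; returns the picture (480x640x3 uint8, red, green, blue); there is no depth.
- eyes.camera_info(name): a dict with "K" (3x3 intrinsics, pixels), "k1" (the pictures are not rectified: a ray, as slopes to the right and down, at radius r is drawn at 1 + k1 r^2 times it, then the intrinsics apply), "rvec" (rotation vector, rad) and "tvec" (3), from world to camera coordinates, as OpenCV has them. Camera axes: x right, y down, z forward; pixel columns grow to the right and rows downward; lengths in m; the calibration is good to about 2 mm. A picture is of the moment at which its call begins: read the wrist's pose just before it. camera_info takes no time and is no camera call; for the wrist camera it gives the pose at the moment of the call.
A pose or a line that the arm cannot do raises robot.Unreachable and nothing moves.
- ticket.close_job(): hands the job in; it is judged then, once.
Readings, each from a call of its own:
- telemetry.current_t(): time.
- telemetry.current_joints(): joint angles.
- telemetry.current_dq(): joint speeds.
- telemetry.current_joint_torque(): joint torques, N m.
- telemetry.current_tool_pos(): TCP position.
- telemetry.current_tcp_rot(): TCP orientation.
- telemetry.current_contact_force(): force on the tool from outside, world axes, zero at the start.
- telemetry.current_moment(): the same for the moment, N m.
- telemetry.current_grip_width(): finger opening in m.
- telemetry.current_grasp_force(): force on a finger pad.
Only numpy, scipy, OpenCV 4.12 (cv2) and the standard library are available. Lean on these libraries where they do the work, as an engineer would, in place of code of your own. Each camera call takes 0.05 s, during which the arm holds its last target. There are 200 camera calls.

## Working session

There is one attempt and no reset: what is moved stays moved. The work goes in short steps, each a Python script; the robot and the scene stay as the last script left them, time stands still between calls to the robot, and variables do not carry over. Pictures are saved under pics/ and viewed, at most 10 in all, crops included, and the job is handed in when it is done.

```bash
ls; mkdir -p pics
cat > h.py <<'E'
import numpy as np, cv2
from bench import robot, open_gripper, grasp, eyes, ticket, telemetry as T
def cam(n):
    i=eyes.camera_info(n); im=eyes.camera(n)
    return cv2.cvtColor(im,cv2.COLOR_RGB2BGR), i
def ray(i,uv):
    K=np.array(i["K"]); xd=np.linalg.solve(K,[uv[0],uv[1],1])[:2]; k=float(np.ravel(i["k1"])[0])
    x=xd.copy()
    for _ in range(30): x=xd/(1+k*(x@x))
    R=cv2.Rodrigues(np.array(i["rvec"],float))[0]; t=np.array(i["tvec"],float).ravel()
    return -R.T@t, R.T@np.array([x[0],x[1],1])
def onz(i,uv,z):
    o,d=ray(i,uv); return o+d*(z-o[2])/d[2]
def tri(obs):
    A=np.zeros((3,3));b=np.zeros(3);rs=[ray(*o) for o in obs]
    for o,d in rs:
        d=d/np.linalg.norm(d);P=np.eye(3)-np.outer(d,d);A+=P;b+=P@o
    p=np.linalg.solve(A,b)
    return p,[np.linalg.norm(np.cross(p-o,d/np.linalg.norm(d))) for o,d in rs]
def proj(i,p):
    R=cv2.Rodrigues(np.array(i["rvec"],float))[0]; c=R@np.array(p)+np.array(i["tvec"]).ravel(); x=c[:2]/c[2]
    k=float(np.ravel(i["k1"])[0]); x=x*(1+k*(x@x)); K=np.array(i["K"]); return (K@[x[0],x[1],1])[:2]
E
python3 - <<'E'
from h import *
ims=[]
for n in ("top","side"):
    im,i=cam(n); cv2.imwrite(f"pics/{n}0.png",im); print(n,i, ray(i,(320,240)))
print(T.current_t(),T.current_tcp_rot(),T.current_contact_force())
E
```

```text
pics
top {'K': array([[520.56629213,   0.        , 324.457462  ],
       [  0.        , 520.56629213, 249.95353323],
       [  0.        ,   0.        ,   1.        ]]), 'k1': -0.005566214895605512, 'rvec': array([ 2.21319772, -2.17592958,  0.08098965]), 'tvec': array([-0.03451392,  0.58201964,  1.33891347])} (array([ 0.49701568, -0.01065217,  1.3731312 ]), array([ 0.08192996, -0.00140248, -0.99685728]))
side {'K': array([[519.25694035,   0.        , 309.970099  ],
       [  0.        , 519.25694035, 246.26548522],
       [  0.        ,   0.        ,   1.        ]]), 'k1': 0.05006487749713859, 'rvec': array([ 0.4624197 , -2.62080237,  1.3155752 ]), 'tvec': array([0.52480245, 0.21008132, 0.88323692])} (array([0.27786683, 0.72745419, 0.70232445]), array([ 0.27317483, -0.76333049, -0.58585045]))
0.1 [-3.14002673e+00 -3.26807755e-04  4.51773965e-01] [-0.49307141  1.11228511 -0.02861467]
```

View pics/top0.png

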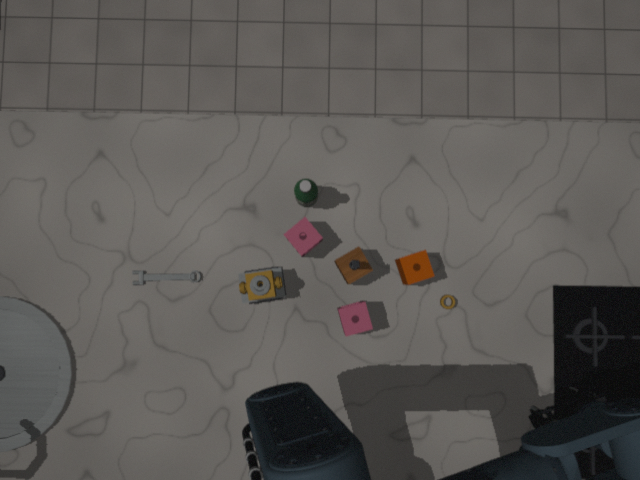

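View pics/side0.png

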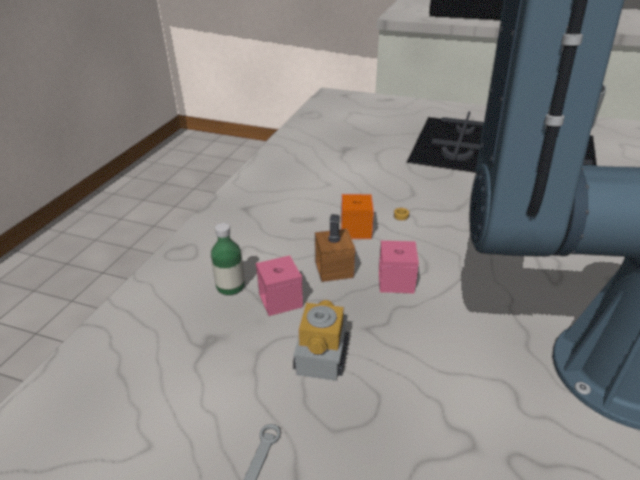

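The top view shows the brown stand at (354,265) with the drift handle at (358,265), and the valve core at (261,284). The look-alikes are at (303,237), (355,317) and (416,267). The side view agrees: stand (335,250), drift handle (335,228), core (322,316). Next I compute coarse positions and the wrist camera's geometry.

Run:
```python
from h import *
np.set_printoptions(precision=4,suppress=True)
a=eyes.camera_info("top"); b=eyes.camera_info("side")
print("core",onz(a,(260,284),.094),onz(b,(322,316),.094),tri([(a,(260,284)),(b,(322,316))]))
print("handletop",onz(a,(354,264),.137),onz(b,(335,217),.137))
im=cv2.imread("pics/top0.png"); hsv=cv2.cvtColor(im,cv2.COLOR_BGR2HSV)
print(hsv[272,350],hsv[262,342])
w=eyes.camera_info("wrist"); p=T.current_tool_pos(); r=T.current_tcp_rot()
from scipy.spatial.transform import Rotation as Ro
o,d=ray(w,(320,240)); R=Ro.from_euler('xyz',r).as_matrix()
print("wrist in tool:",R.T@(o-p),R.T@d, w["K"],w["k1"])
for n,p in dict(soap=(306,185),nut=(448,301),pink1=(303,237),pink2=(355,318),orange=(416,267)).items(): print(n,onz(a,p,.08))
```

```text
core [0.4915 0.1326 0.094 ] [0.4861 0.1372 0.094 ] (array([0.4897, 0.1326, 0.0887]), [np.float64(0.0018447242946651595), np.float64(0.0018447242946651634)])
handletop [ 0.5428 -0.0942  0.137 ] [ 0.5395 -0.092   0.137 ]
[ 15 163  89] [ 14 152  89]
wrist in tool: [ 0.0771 -0.0002 -0.1318] [-0.2988  0.0056  0.9543] [[390.3625   0.     318.2698]
 [  0.     390.3625 240.5479]
 [  0.       0.       1.    ]] -0.007624302392880095
soap [0.741 0.025 0.08 ]
nut [ 0.4571 -0.3326  0.08  ]
pink1 [0.6101 0.03   0.08  ]
pink2 [ 0.4115 -0.1022  0.08  ]
orange [ 0.5401 -0.2526  0.08  ]
```

Run:
```python
from h import *
import pickle
np.set_printoptions(precision=4,suppress=True)
out=[]
for nm,p,y in [("v0",(.488,.134,.22),0),("v1",(.488,.134,.22),np.pi),("s1",(.541,-.093,.25),np.pi),("s0",(.541,-.093,.25),0)]:
    robot.reach(list(p),[np.pi,0,y]); robot.dwell(.2)
    im,i=cam("wrist"); cv2.imwrite(f"pics/{nm}.png",im); pickle.dump(i,open(f"{nm}.pkl","wb")); out.append(im)
    print(nm,T.current_t(),T.current_tool_pos(),T.current_tcp_rot(),proj(i,(p[0],p[1],.09)))
g=np.vstack([np.hstack(out[:2]),np.hstack(out[2:])]); cv2.imwrite("pics/sheet.png",cv2.resize(g,(800,600),interpolation=cv2.INTER_AREA))
```

```text
v0 2.8083 [0.4881 0.1336 0.22  ] [ 3.1416  0.     -0.0008] [317.6889 233.6017]
v1 5.7083 [0.488 0.134 0.22 ] [-3.1416  0.      3.1415] [318.0012 232.3623]
s1 6.8917 [ 0.5409 -0.0916  0.2499] [ 3.1413 -0.0003 -3.1395] [315.9133 221.6871]
s0 9.7917 [ 0.541 -0.093  0.25 ] [ 3.1416 -0.      0.0001] [318.3715 222.3775]
```

View pics/sheet.png

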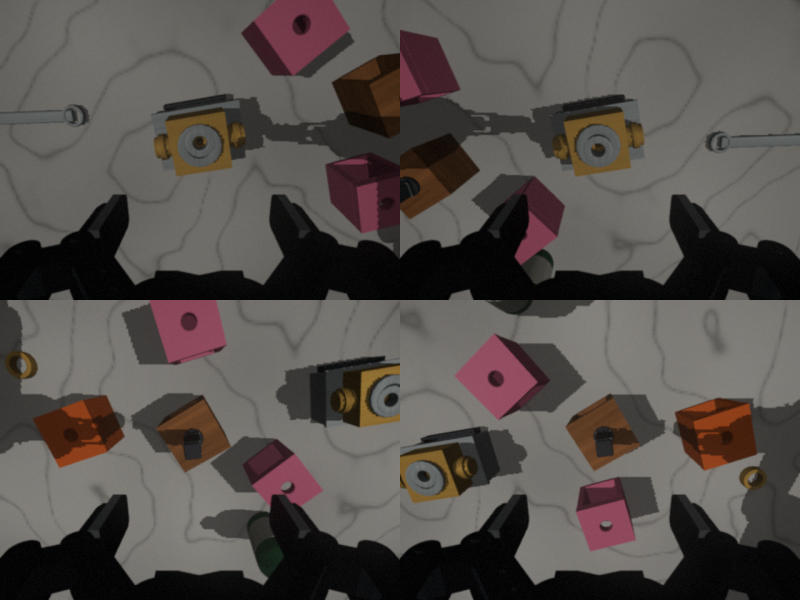

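The sheet shows the core near (320,227) in v0 and (314,235) in v1, and the brown stand with the drift near (309,221) in s1 and (326,219) in s0. The handle is roughly aligned with the world axes. I'll zoom in on all four.

Run:
```python
from h import *
c=[]
for n,(u,v) in dict(v0=(320,227),v1=(314,235),s1=(309,225),s0=(326,225)).items():
    im=cv2.imread(f"pics/{n}.png"); k=cv2.resize(im[v-45:v+45,u-60:u+60],(400,300),interpolation=cv2.INTER_CUBIC)
    k=np.clip(k.astype(float)*1.7,0,255).astype(np.uint8)
    cv2.putText(k,f"{u-60},{v-45}",(5,12),0,.4,(255,255,255),1); c.append(k)
cv2.imwrite("pics/zoom.png",np.vstack([np.hstack(c[:2]),np.hstack(c[2:])]))
```

```text
(no output)
```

View pics/zoom.png

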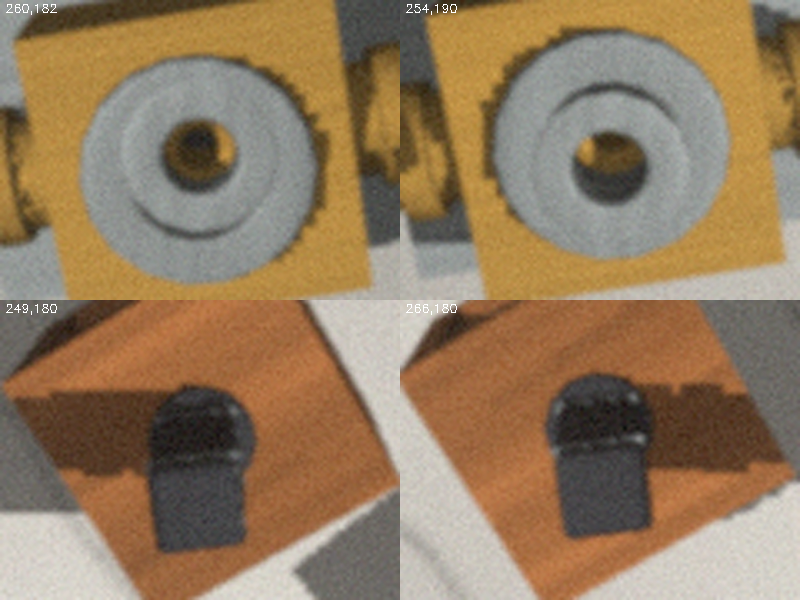

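In the zoom, v0 has the flange ring centred near crop (198,169) and the hole at (199,155). In v1 they are at (611,144) and (610,166). So the hole lies about 4 mm toward +x. The handle's top face is at full-image (308.6,242) in s1 and (327.6,238) in s0. Now I'll measure these with masks.

Run:
```python
from h import *
import pickle
np.set_printoptions(precision=4,suppress=True)
I={n:pickle.load(open(n+".pkl","rb")) for n in("v0","v1","s0","s1")}
O={}
def comp(m,seed):
    n,l,st,ce=cv2.connectedComponentsWithStats(m.astype(np.uint8)); lab=l[int(seed[1]),int(seed[0])]; return (l==lab).astype(np.uint8)
for n,fc,hc in [("v0",(260+198*.3,182+169*.3),(260+199*.3,182+155*.3)),("v1",(254+211*.3,190+144*.3),(254+210*.3,190+166*.3))]:
    im=cv2.imread(f"pics/{n}.png"); hsv=cv2.cvtColor(cv2.GaussianBlur(im,(3,3),0),cv2.COLOR_BGR2HSV)
    yy,xx=np.mgrid[:480,:640]
    gray=(hsv[...,1]<70)&(hsv[...,2]>65)
    rf=np.hypot(xx-fc[0],yy-fc[1]); rh=np.hypot(xx-hc[0],yy-hc[1])
    hole=comp((~gray)&(rh<15),hc)
    c=max(cv2.findContours(hole,0,1)[0],key=cv2.contourArea); eh=cv2.minEnclosingCircle(c); m=cv2.moments(hole,True)
    gm=comp((gray)&(rf<42),(fc[0]-25,fc[1])); c=cv2.convexHull(max(cv2.findContours(gm,0,1)[0],key=cv2.contourArea)); ef=cv2.fitEllipse(c)
    hcn=(m['m10']/m['m00'],m['m01']/m['m00'])
    print(n,"hole",hcn,hole.sum(),eh,"flange",ef)
    O[n]=(hcn,ef[0]); print(" onz hole",onz(I[n],hcn,.094)," flange",onz(I[n],ef[0],.094))
print("tri hole",tri([(I[n],O[n][0]) for n in O]),"flange",tri([(I[n],O[n][1]) for n in O]))
q={"s1":np.array([(150,473),(240,463),(245,540),(160,552)])-[0,300],"s0":np.array([(557,460),(645,448),(650,527),(570,537)])-[400,300]}
of={"s1":(249,180),"s0":(266,180)}; ctr=[];col=[]
for n in q:
    px=q[n]*.3+of[n]; ctr.append((I[n],px.mean(0))); P=np.array([onz(I[n],p,.137) for p in px]); e=np.diff(np.vstack([P,P[:1]]),axis=0)
    print(n,P.mean(0),np.linalg.norm(e,axis=1),np.degrees(np.arctan2(e[:,1],e[:,0]))%90)
print("handle top",tri(ctr))
cc={"s1":(205,138),"s0":(200,125)}
print("collar",tri([(I[n],np.array(cc[n])*.3+of[n]) for n in cc]),[onz(I[n],np.array(cc[n])*.3+of[n],.085) for n in cc])
for n in ("s1","s0"):
    im=cv2.imread(f"pics/{n}.png"); hsv=cv2.cvtColor(im,cv2.COLOR_BGR2HSV); 
    print([hsv[y,x] for x,y in ((300,240),(320,240))])
```

```text
v0 hole (318.9117647058824, 228.43872549019608) 408 ((318.919677734375, 228.17213439941406), 11.571261405944824) flange ((318.56304931640625, 232.7239227294922), (67.5278549194336, 70.05168151855469), 107.3895492553711)
 onz hole [0.4929 0.1332 0.094 ]  flange [0.4898 0.1334 0.094 ]
v1 hole (316.8354114713217, 239.83291770573567) 401 ((316.8246765136719, 239.4870147705078), 11.572921752929688) flange ((317.059814453125, 233.21759033203125), (67.41168975830078, 70.32140350341797), 76.9566421508789)
 onz hole [0.4922 0.1332 0.094 ]  flange [0.4874 0.1334 0.094 ]
tri hole (array([0.4926, 0.1332, 0.0929]), [np.float64(2.0973944655413596e-05), np.float64(2.0973944655483076e-05)]) flange (array([0.4886, 0.1334, 0.09  ]), [np.float64(2.3489816642999255e-05), np.float64(2.3489816643003487e-05)])
s1 [ 0.5426 -0.0975  0.137 ] [0.0177 0.0159 0.0171 0.0165] [6.7496 3.855  8.6688 6.0324]
s0 [ 0.5428 -0.099   0.137 ] [0.0173 0.0163 0.016  0.0161] [8.0777 4.4693 7.5503 9.0587]
handle top (array([ 0.5427, -0.0983,  0.1365]), [np.float64(0.0007666314406809214), np.float64(0.0007666314406809116)])
collar (array([ 0.5429, -0.0982,  0.082 ]), [np.float64(0.0008487544146148021), np.float64(0.0008487544146148057)]) [array([ 0.5421, -0.0973,  0.085 ]), array([ 0.5436, -0.099 ,  0.085 ])]
[array([ 0, 13, 38], dtype=uint8), array([30, 12, 44], dtype=uint8)]
[array([ 12, 153, 105], dtype=uint8), array([130,  17,  44], dtype=uint8)]
```

All the checks agree: the handle top triangulates to z=0.1365, the hole to z=0.093 and 4.0 mm off the flange centre. The handle yaw is about 6.8°. Now the grasp, then lifting it slowly.

Run:
```python
from h import *
np.set_printoptions(precision=4,suppress=True)
y=np.radians(6.8); O=[np.pi,0,y]; x0=[.5427,-.0983]
robot.reach(x0+[.2],O); 
print("hit",robot.movel(x0+[.104],velocity=.08,stop_force=8)); robot.dwell(.2)
print(T.current_tool_pos(),T.current_contact_force(),T.current_t())
grasp(); robot.dwell(.3)
print("w",T.current_grip_width(),T.current_grasp_force(),T.current_tool_pos(),T.current_contact_force(),T.current_moment())
robot.movel(x0+[.124],velocity=.04); robot.dwell(.3)
print(T.current_grip_width(),T.current_contact_force(),T.current_moment(),T.current_t())
im,i=cam("side"); cv2.imwrite("pics/side1.png",im)
```

```text
hit False
[ 0.543  -0.0984  0.1045] [ 0.1656  0.2367 -0.0165] 11.6583
w 0.017317897602944186 58.69894623756409 [ 0.5428 -0.0984  0.1041] [ 0.4999 -0.4306  0.9077] [-0.0498 -0.0174  0.0094]
0.017432030874657032 [ 0.8172 -0.4198 -2.3815] [-0.0203  0.0358  0.0358] 13.5333
```

```bash
cat >> h.py <<'E'
TZ=.094  # TCP z minus tip z
def tipz(): return T.current_tool_pos()[2]-TZ
E
python3 - <<'E'
from h import *
np.set_printoptions(precision=4,suppress=True)
x0=[.5427,-.0983]; h=[.4926,.1332]
robot.movel(x0+[.13+TZ],velocity=.12)
robot.movel(h+[.13+TZ],velocity=.15)
robot.movel(h+[.1+TZ],velocity=.06); robot.dwell(.2)
f0=T.current_contact_force(); print("free",f0)
print("hit",robot.movel(h+[.085+TZ],velocity=.012,stop_force=4)); 
print(tipz(),T.current_tool_pos(),T.current_contact_force()-f0,T.current_moment(),T.current_t(),T.current_grip_width())
im,i=cam("wrist"); cv2.imwrite("pics/ins.png",im)
E
```

```text
free [-0.1696  0.8271 -1.8229]
hit False
0.08511347267193128 [0.4927 0.1332 0.1791] [ 1.186  -0.3653  0.6765] [ 0.0761 -0.0007  0.0251] 18.5417 0.0171280001178808
```

The tip passed the flange level by 9 mm with no vertical force, so it is in the hole. Now I push, guarded at 20 N.

Run:
```python
from h import *
np.set_printoptions(precision=4,suppress=True)
h=[.4926,.1332]
f0=np.array([-.17,.83,-1.82])
hit=robot.movel(h+[.066+TZ],velocity=.01,stop_force=20)
print("hit",hit,tipz(),T.current_contact_force()-f0,T.current_moment(),T.current_grip_width(),T.current_t())
if not hit:
    F=T.current_contact_force()[2]-f0[2]
    hit=robot.movel(h+[.046+TZ],velocity=.01,stop_force=max(21-F,4)); 
    print("hit",hit,tipz(),T.current_tool_pos(),T.current_contact_force()-f0,T.current_moment(),T.current_t())
im,i=cam("side"); cv2.imwrite("pics/side2.png",cv2.resize(im[280:400,260:400],(700,600),interpolation=cv2.INTER_CUBIC))
```

```text
hit True 0.07448106654064754 [-1.009  -0.457   5.4076] [-0.1281  0.2853 -0.0581] 0.016779886896317573 19.825
```

View pics/side2.png

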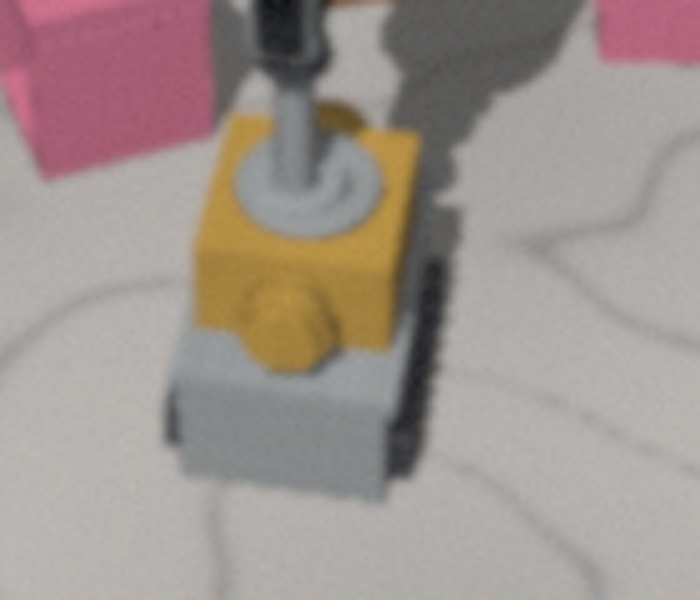

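The drift is standing in the hole. It met the sleeve at tip z≈0.0745, as expected, and the guard tripped. I'll go on more slowly in small steps.

Run:
```python
from h import *
np.set_printoptions(precision=3,suppress=True)
h=[.4926,.1332]; f0=np.array([-.17,.83,-1.82])
robot.dwell(.2); print(tipz(),T.current_contact_force()-f0,T.current_tool_pos())
z=tipz()
for k in range(4):
    F=T.current_contact_force()[2]-f0[2]
    z-=.0007
    hit=robot.movel(h+[z+TZ],velocity=.003,stop_force=max(19-F,2))
    print(hit,round(tipz(),4),T.current_contact_force()-f0,T.current_moment(),T.current_t())
    if hit: break
```

```text
0.07445517673651017 [-0.897 -1.393  8.021] [0.493 0.133 0.168]
False 0.0745 [-0.197 -1.023  6.888] [-0.153  0.26   0.081] 20.325
False 0.0744 [-1.882 -0.946 12.471] [-0.126  0.574  0.014] 20.7083
False 0.0743 [-3.546 -0.899 15.609] [-0.16   0.946  0.022] 21.0917
True 0.0744 [-2.188 -0.474  6.727] [-0.077  0.443  0.006] 21.3083
```

```bash
cat >> h.py <<'E'
def avg(n=6):
    r=[]
    for _ in range(n): r.append(T.current_contact_force()); robot.dwell(.01)
    return np.mean(r,0)
E
python3 - <<'E'
from h import *
np.set_printoptions(precision=4,suppress=True)
h=[.4926,.1332]
robot.movel(h+[.0775+TZ],velocity=.01); robot.dwell(.15)
f0=avg(12); print("free",f0,T.current_tool_pos(),T.current_t())
x,y=h; z=.0755
for k in range(22):
    z-=.0003
    hit=robot.movel([x,y,z+TZ],velocity=.004,stop_force=9)
    f=avg()-f0; p=T.current_tool_pos()
    print(hit,round(z,4),(p-[0,0,TZ])*1000,f)
    x+=np.clip(f[0]*.00007,-.0002,.0002); y+=np.clip(f[1]*.00007,-.0002,.0002)
    if hit or f[2]>20.5: break
print(T.current_t(),T.current_tcp_rot())
E
```

```text
free [ 0.2882  0.1487 -1.8231] [0.4926 0.1332 0.1714] 22.0667
False 0.0752 [492.6385 133.1791  75.2499] [-0.595  -0.0656 -0.0217]
False 0.0749 [492.5584 133.1808  74.9071] [-0.3738 -0.0659  0.0188]
False 0.0746 [492.6172 133.1759  74.723 ] [-0.2943 -0.0781  1.1712]
False 0.0743 [492.6801 133.231   74.5991] [-1.1564  0.2165  3.9442]
False 0.074 [492.7615 133.2389  74.5136] [-1.4361 -0.3545  6.8968]
False 0.0737 [492.8008 133.2119  74.4818] [-1.618  0.197  8.693]
False 0.0734 [492.8212 133.25    74.4427] [-2.5503 -0.4288 10.1732]
False 0.0731 [492.835  133.2215  74.4165] [-2.5755  0.2119 11.791 ]
False 0.0728 [492.7972 133.231   74.3729] [-2.67   -0.3393 12.8534]
False 0.0725 [492.8221 133.232   74.3707] [-2.7519 -0.1056 14.5087]
False 0.0722 [492.7847 133.2178  74.1593] [-2.2649  0.1056 14.7088]
False 0.0719 [492.7848 133.2268  73.8716] [-2.2521 -0.5301 13.9904]
False 0.0716 [492.7275 133.1814  73.6832] [-2.0252 -0.0381 14.4382]
False 0.0713 [492.7167 133.184   73.4917] [-1.8739 -0.216  14.7705]
False 0.071 [492.7004 133.1888  73.3049] [-1.4611  0.1944 15.3777]
False 0.0707 [492.6887 133.1821  72.9809] [-1.5492 -0.0003 14.6761]
False 0.0704 [492.6548 133.1819  72.7894] [-1.4063 -0.2033 15.3602]
False 0.0701 [492.6155 133.1478  72.4574] [-0.6732 -0.3099 14.8343]
False 0.0698 [492.6669 133.1479  72.2883] [-1.1743 -0.1988 15.1961]
False 0.0695 [492.6404 133.1229  71.9675] [-1.1788 -0.3056 15.2023]
False 0.0692 [492.6413 133.1021  71.7809] [-0.7631  0.0369 15.3123]
False 0.0689 [492.6019 133.1088  71.4439] [-0.7706 -0.1531 15.0987]
29.1417 [ 3.1403 -0.0068  0.1191]
```

The sleeve is sliding at a steady 15 N or so. I'll continue in longer slow strokes.

Run:
```python
from h import *
np.set_printoptions(precision=3,suppress=True)
f0=np.array([.29,.15,-1.82]); x,y,z=.4926-.0020,.1330,.0689
while z>.0425:
    z=max(z-.003,.0424)
    hit=robot.movel([x,y,z+TZ],velocity=.006,stop_force=7)
    f=avg(3)-f0; p=T.current_tool_pos()
    print(hit,round(z,4),(p-[0,0,TZ])*1000,f,T.current_t())
    x+=np.clip(f[0]*.0001,-.0003,.0003); y+=np.clip(f[1]*.0001,-.0003,.0003)
    if hit or f[2]<4 and z<.06: break
```

```text
False 0.0659 [492.779 133.05   68.328] [-1.235 -0.264 14.959] 29.8167
False 0.0629 [492.722 133.078  65.261] [-0.358  0.144 14.556] 30.4917
False 0.0599 [492.709 133.074  62.254] [-0.311 -0.182 13.784] 31.1667
False 0.0569 [492.309 133.057  58.435] [1.145 0.974 9.33 ] 31.8417
False 0.0539 [491.176 133.041  54.031] [4.083 0.447 2.269] 32.5167
```

Run:
```python
from h import *
np.set_printoptions(precision=3,suppress=True)
f0=np.array([.29,.15,-1.82]); x,y=.4922,.1332
for z in (.0525,.0505,.0485,.0465,.0445):
    hit=robot.movel([x,y,z+TZ],velocity=.008,stop_force=14)
    f=avg(3)-f0; p=T.current_tool_pos()
    print(hit,round(z,4),(p-[0,0,TZ])*1000,f,T.current_t())
    if hit: break
im,i=cam("side"); cv2.imwrite("pics/side3.png",im)
im,i=cam("top"); cv2.imwrite("pics/top3.png",im)
```

```text
False 0.0525 [491.493 133.052  51.787] [ 1.957 -0.751 -0.923] 32.9667
False 0.0505 [491.788 133.268  50.254] [-0.51  -0.038 -0.605] 33.3917
False 0.0485 [492.117 133.233  48.446] [0.024 0.084 1.01 ] 33.8167
False 0.0465 [492.165 133.214  46.458] [-0.357  0.184 -0.353] 34.2417
False 0.0445 [492.157 133.203  44.465] [ 0.174 -0.228  0.07 ] 34.6667
```

There's no resistance down to tip z 0.0445, so the sleeve should be out. I'll draw the drift out and look straight down through the hole.

Run:
```python
from h import *
np.set_printoptions(precision=3,suppress=True)
h=[.4922,.1332]
print(robot.movel(h+[.075+TZ],velocity=.04,stop_force=12), robot.movel(h+[.13+TZ],velocity=.06,stop_force=12),T.current_t())
a=np.radians(6.8); q=[.4926-.077*np.cos(a),.1332-.077*np.sin(a),.245]
robot.movel(q,velocity=.12); robot.dwell(.2)
im,i=cam("wrist"); u,v=proj(i,(.4926,.1332,.094)).astype(int); print(u,v,T.current_t(),T.current_contact_force(),T.current_grip_width())
c=cv2.resize(im[max(v-40,0):v+40,u-50:u+50],(750,600),interpolation=cv2.INTER_CUBIC)
w=im; cv2.imwrite("pics/w3.png",w)
cv2.imwrite("pics/look.png",np.hstack([cv2.resize(im,(400,300)),cv2.resize(np.clip(c*1.8,0,255).astype(np.uint8),(400,300))]))
```

```text
False False 36.75
318 118 37.8083 [ 0.296  0.447 -1.269] 0.017529523836442424
```

View pics/look.png

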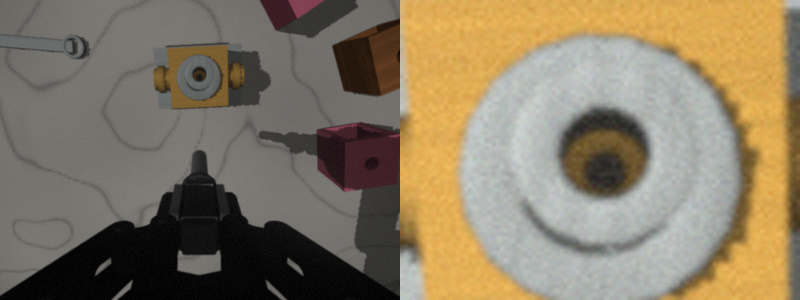

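Through the hole I see the brass tube's top ring with its dark bore, about 10 px across. That matches the bore's size at tray depth (about 10.3 px expected, against about 12 px in its old place), so the sleeve stands in the tray. The drift is still straight in the grip. Back to the stand.

Run:
```python
from h import *
np.set_printoptions(precision=4,suppress=True)
s=[.5427,-.0983]
robot.movel(s+[.245],velocity=.15)
robot.movel(s+[.088+TZ],velocity=.08); robot.dwell(.15)
f0=avg(); print(f0)
hit=robot.movel(s+[.065+TZ],velocity=.02,stop_force=5); print("entry",hit,tipz(),avg()-f0,T.current_t())
if not hit:
    hit=robot.movel(s+[.016+TZ],velocity=.04,stop_force=6); print(hit,tipz(),avg()-f0)
    if not hit:
        hit=robot.movel(s+[.0075+TZ],velocity=.008,stop_force=5); print("seat",hit,tipz(),T.current_tool_pos(),avg()-f0,T.current_t())
```

```text
[ 0.0629 -0.1698 -1.8181]
entry False 0.06518193409819328 [-0.2485  0.0125  0.2642] 42.15
False 0.01635594473112978 [-0.265   0.077   0.0862]
seat True 0.010083954455697902 [ 0.5427 -0.0983  0.1041] [-0.0803  0.3095  7.3363] 44.3667
```

Run:
```python
from h import *
s=[.5427,-.0983]
open_gripper(); robot.dwell(.2); print(T.current_grip_width())
print(robot.movel(s+[.25],velocity=.1,stop_force=8),T.current_t(),T.current_contact_force()); robot.dwell(.3)
im,i=cam("wrist"); u,v=proj(i,(.5427,-.0983,.1)).astype(int)
a=cv2.resize(im[v-60:v+60,u-80:u+80],(400,300),interpolation=cv2.INTER_CUBIC)
im2,_=cam("side"); b=cv2.resize(im2[190:400,200:480],(400,300))
cv2.imwrite("pics/end.png",np.hstack([np.clip(a*1.5,0,255).astype(np.uint8),b]))
```

```text
0.08573683207419204
False 46.85 [0.65185876 0.18120516 0.44492804]
```

View pics/end.png

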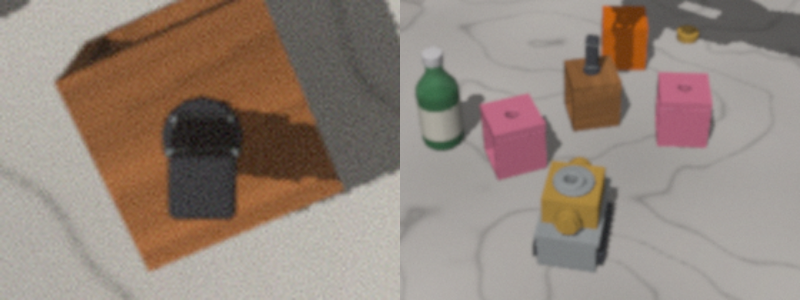

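The picture shows the drift hanging upright, its collar flat on the brown stand's board, with the gripper clear. The soap, nut and look-alikes are where they were. I'm handing in.

```bash
python3 -c "
from h import *
print(ticket.close_job(),T.current_t())"
```

```text
the job is handed in; nothing more can be done
the job is handed in; nothing more can be done
```

I pushed the sleeve out of the core and it now appears to stand in the catch tray, judged by the view down the hole and no resistance below it; highest push about 20 N, drift back fully down in its stand and released, job handed in at about 47 s.

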